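# Find and hold the heavy side of a rotor

### The arm

A 6-joint arm with a two-finger parallel gripper is mounted at the origin on a cart in front of the work surface, level with it; the furniture and walls round the work are solid. World frame = base frame: x ahead of the robot, y to its left, z up, the work surface at z = 0. Lengths are in m, angles in rad, forces in N, time in s.
With the tool pointing down it reaches from about 0.25 to 0.725 m from the base axis. Payload 4 kg.
Tool frame: the origin (TCP) lies at the very end of the fingers, on their centre line; the grasp point (between the pads) lies 19 mm behind it; z points along the fingers, y is the line along which they close (so a half turn about z gives the same grasp; the last joint's range is limited). The gripper opens to 85 mm and grips with 20 to 120 N. Pads are 22 mm wide; open, the fingers measure 114 mm over their backs; the gripper's body (76 mm by 85 mm) begins 54 mm behind the grasp point. The pads swing forward as they close: fully open they stand 13 mm farther back than shut.
Start: joints at [-1.258, 0.241, 0.005, 1.335, 0, 1.571], TCP at [0.154, -0.476, 0.231] pointing down, gripper open.
Joint ranges: [-2.72, 2.72], [-1.05, 1.87], [-1.09, 1.28], [-1.99, 2.15], [-1.42, 1.44], [-3.14, 3.14]. Speed limits (rad/s): [2.79, 2.79, 3.14, 3.14, 3.14, 3.14].

### API

Orientations are given as a unit quaternion [x, y, z, w].
In Python, from workcell import bot, vision, workorder gives the robot as it stands.
- The arm moves only by the shell command python3 -m creep 'ROWS' [OPENING]. ROWS is JSON, a list of rows, each a list of 2 entries, a list of its own where there are three numbers: the shift along the tool's x, y, z in mm, then the turn, a rotation vector about the tool's x, y, z in rad. In form: [[[dx, dy, dz], [wx, wy, wz]], ...]. A call has 1 to 12 rows; each row shifts and turns the commanded pose from where the row before left it, along the tool's axes as they then stand; what a row does not reach is not made up. A row lasts 1/8 s, in which the tool goes at most 62.5 mm and 10.7 degrees, less where a joint would pass 70% of its speed; a pose out of reach is approached as far as the arm can. A call is refused whole if a number of a shift passes 62.5 or a number of a turn 0.188, either way. A call with a gripper value outside its range is refused whole. OPENING is the finger opening in mm, from 0 to 85.4, set as the call begins (- or left out, the last holds). The fingers move at their own pace and stop on an object; the grip force is fixed at half the most. Time passes only in rows, so rows that do not move let the fingers close. It gives the time, the measured TCP pose, the force, the opening and the grip force at its end, in the units of the state.
- bot.get_obs(): the state, without advancing time (a new reading comes with each control period).
- vision.camera(name): name is "scene" or "top" or "wrist"; returns a dict with "image" (480x640x3 uint8, blue, green, red), "z_map" (480x640 float32, m along the optical axis (not along the pixel's ray), 0 where there is no reading), "K" (3x3 intrinsics, pixels), "rvec" (rotation vector, rad) and "tvec" (3), from world to camera coordinates, as OpenCV has them; the wrist camera has in their place "tool_from_camera" (4x4, takes a point from camera to tool coordinates, whose origin is the TCP and whose axes are the flange's). Camera axes: x right, y down, z forward; pixel columns grow to the right and rows downward; lengths in m; the calibration is good to about 2 mm. A picture is of the moment at which its call begins: read the wrist's pose just before it.
- workorder.job_done(): hands the job in; it is judged then, once.
Trained networks look in a picture, given as the dict that the camera call returned (one of the last four; its "shot" number tells which), for a name from the list of things; names that differ only in an ending like _2 or _b are one class to them, and where a whole thing is asked for, a point or a joint stands for the part that bears it (a point fixed in the world has none). Each returns a list of dicts, best first, with "score" (0 to 1); they miss things now and then, are a little off and sometimes report something else, mostly with a low value. They report only what shows in the picture. A call takes as long as a camera call.
- vision.spot_in(picture, query): "position" ([column, row] in pixels, amid what is visible of it).
- vision.place_of(picture, query): "position" ([column, row] in pixels: a listed point, or the origin of a listed thing).
The state is a dict: "clock": time; "joint_pos": joint angles; "joint_vel": joint speeds; "tau": joint torques, N m; "eef_pos": TCP position; "tool_rot": TCP orientation; "ft_force": force on the tool from outside, world axes, zero at the start; "ft_torque": the same for the moment, N m; "grip_width": finger opening in m; "grasp_force": force on a finger pad.
Only numpy, scipy, OpenCV 4.12 (cv2) and the standard library are available. Lean on these libraries where they do the work, as an engineer would, in place of code of your own. Each camera call takes 0.05 s, during which the arm holds its last target. There are 200 camera calls.

### The job

The rotor on the small balancing stand has a hidden heavy side. Take it by its crank handle, turn it slowly and feel from the pull where the heavy side is, then bring the heavy side straight down and finish with the program still gripping the handle and holding the rotor still like that, so that I can mark the light side at the top. Leave the other things on the bench where they are.

Things in the scene. Friction and masses are not known exactly. Their poses are not given: they have to be found in the camera images.
- stand_hub (a point): a point on the level axle, in the front face of the rotor, 130 mm above the bench. Its x axis runs along the axle away from the robot's side, y to the left, z up. The rotor is a closed metal drum, 140 mm across and 28 mm thick, standing upright just behind this point; its hub cap stands 6 mm out of the front
- rotor (a joint): turn of the rotor about the x axis of stand_hub (rad, right-handed, three turns free each way): 0 with the crank handle straight up, growing as the handle goes from the top towards -y. Handle = hub + 50 mm x (0, -sin, cos) in the frame of stand_hub. The heavy side is at an unknown angle to the handle, different each time
- handle_grip (a point): black round crank handle, 20 mm thick, level and parallel to the axle, sticking out of the rotor's front towards the robot, 50 mm off the axle. This point is the place to grip: on its centre line, 60 mm in front of the rotor's face; the sleeve reaches 24 mm in front of it and 42 mm behind, and spins freely on its pin, so a hand need not turn while it carries the handle round
- tape_measure_center (a point): yellow and black tape measure, 71 x 71 x 36 mm, loose on the bench; its centre. A bystander
- pliers_1_center (a point): red-handled pliers, 52 x 168 x 13 mm, lying loose on the bench; the centre. A bystander
- solder_spool_center (a point): blue and grey spool of solder wire, 62 mm across, 40 mm high, loose on the bench; its centre. A bystander
- stand: grey balancing stand, fixed; origin under its 130 x 130 x 12 mm base plate, axes as stand_hub. In its rotor an unseen weight (slug) on the heavy side pulls with 0.14 to 0.17 N m at most (2.8 to 3.4 N at the handle); the crank itself is balanced. The bearing's drag, 0.22 N m (4.4 N at the handle) both ways, keeps the rotor where it is left, so it never swings by itself: the weight is felt on top of the drag

How it is judged:
At the end, for the whole second after the job is handed in: the rotor's heavy side points down within 17 degrees (0.3 rad), the rotor stands still (under 0.05 rad/s) and the fingers still press on the crank handle with more than 1 N (angle between slug's own z axis and vertical below 0.3 rad and contact force between the fingers and handle above 1 N and velocity of joint rotor between -0.05 and 0.05 rad/s); the arm keeps its last pose, push and grip.
It fails at once if a bystander is disturbed (distance of any of tape_measure_center, pliers_1_center, solder_spool_center from where it was at the start of the episode above 0.02 m).
It also fails if it takes over 70 s, if anything falls off the work surface, if the arm or the gripper's body presses on something with over 40 N, if the wrist force passes 120 N, or if a joint passes its speed limit or range.

## Working session

There is one attempt and no reset: what is moved stays moved. The work goes in short steps, Python scripts to look and compute and a shell command to move; the robot and the scene stay as the last step left them, time stands still between calls to the robot, and variables do not carry over. Pictures are saved under pics/ and viewed, at most 10 in all, crops included, and the job is handed in when it is done.

```bash
mkdir -p pics; cat > h.py <<'E'
import numpy as np, cv2
from workcell import bot, vision, workorder
def ray(p,px):
    R=cv2.Rodrigues(np.array(p["rvec"],float))[0]; t=np.array(p["tvec"],float).ravel()
    d=np.linalg.inv(p["K"])@[px[0],px[1],1]
    return -R.T@t, R.T@d   # origin, dir per unit depth
def at(p,px):
    z=p["z_map"][int(round(px[1])),int(round(px[0]))]; o,d=ray(p,px); return o+d*z
E
cat > a.py <<'E'
from h import *
for c in("scene","top"):
    p=vision.camera(c); cv2.imwrite(f"pics/{c}0.png",p["image"])
    for q in("stand_hub","handle_grip","tape_measure_center","pliers_1_center","solder_spool_center","stand"):
        for r in vision.place_of(p,q)[:2]:
            print(c,q,np.round(r["position"],1),round(r["score"],2),np.round(at(p,r["position"]),3), [np.round(v,3) for v in ray(p,r["position"])])
o=bot.get_obs(); print({k:np.round(v,3) for k,v in o.items()})
E
python3 a.py
```

```text
scene stand_hub [281.3 260. ] 0.66 [0.485 0.005 0.184] [array([-0.354,  0.574,  0.885]), array([ 0.682, -0.462, -0.57 ])]
scene handle_grip [281.3 264.1] 0.65 [0.479 0.009 0.179] [array([-0.354,  0.574,  0.885]), array([ 0.679, -0.46 , -0.575])]
scene tape_measure_center [205.7 333. ] 0.61 [0.533 0.166 0.034] [array([-0.354,  0.574,  0.885]), array([ 0.704, -0.324, -0.675])]
scene solder_spool_center [354.7 233. ] 0.95 [ 0.662 -0.354  0.03 ] [array([-0.354,  0.574,  0.885]), array([ 0.629, -0.574, -0.529])]
scene stand [280.1 293.8] 0.96 [ 0.575 -0.052  0.014] [array([-0.354,  0.574,  0.885]), array([ 0.658, -0.443, -0.617])]
scene stand [209.8 330.2] 0.16 [0.536 0.155 0.034] [array([-0.354,  0.574,  0.885]), array([ 0.702, -0.331, -0.671])]
top stand_hub [277.  248.7] 0.81 [ 0.535 -0.042  0.147] [array([ 0.355, -0.126,  1.275]), array([ 0.158,  0.074, -0.988])]
top handle_grip [254.3 270.9] 0.75 [ 0.489 -0.004  0.183] [array([ 0.355, -0.126,  1.275]), array([ 0.123,  0.111, -0.994])]
top tape_measure_center [189.6 247.1] 0.8 [0.556 0.143 0.04 ] [array([ 0.355, -0.126,  1.275]), arra
[... 606 characters left out ...]
rray([ 0.355, -0.126,  1.275]), array([ 0.173,  0.057, -0.985])]
top stand [277.  248.5] 0.73 [ 0.536 -0.041  0.145] [array([ 0.355, -0.126,  1.275]), array([ 0.158,  0.074, -0.988])]
{'clock': np.float64(0.7), 'joint_pos': array([-1.258,  0.241,  0.005,  1.335, -0.   ,  1.571]), 'joint_vel': array([-0.003, -0.   ,  0.001, -0.001, -0.   , -0.001]), 'tau': array([ 1.0000e-03, -3.7208e+01,  2.5264e+01,  1.0000e-03,  0.0000e+00,
       -0.0000e+00]), 'eef_pos': array([ 0.154, -0.476,  0.231]), 'tool_rot': array([0.988, 0.156, 0.   , 0.   ]), 'ft_force': array([-0.141,  0.65 ,  0.749]), 'ft_torque': array([-0.006, -0.011,  0.002]), 'grasp_force': np.float64(0.0), 'grip_width': np.float64(0.085)}
```

```bash
python3 -c "
import cv2,numpy as np
a=cv2.imread('pics/scene0.png')[150:420,130:450];b=cv2.imread('pics/top0.png')[150:350,150:500]
a=cv2.resize(a,(480,405));b=cv2.resize(b,(700,400))
cv2.imwrite('pics/a1.png',a);cv2.imwrite('pics/b1.png',b)"
```

```text
(no output)
```

View pics/a1.png

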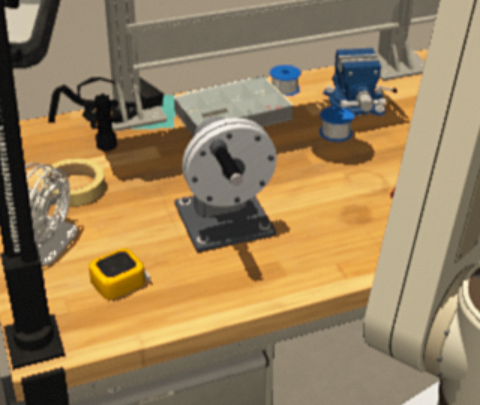

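View pics/b1.png

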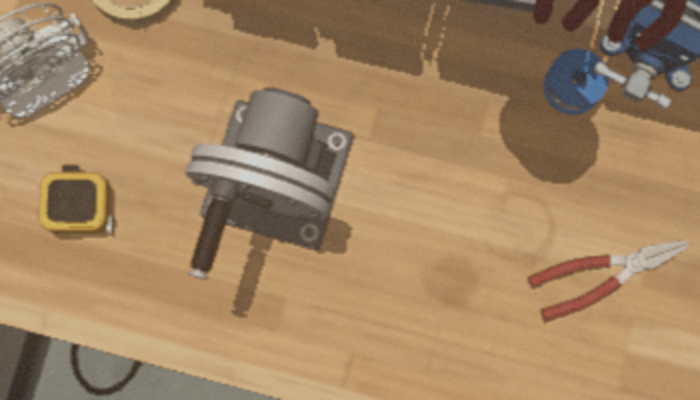

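Both views agree: the stand is near (0.54,-0.04), with the handle on the upper left of the drum (scene crop (225,155), top crop (210,235)). The bystanders are well clear of it. Next I fit the drum face and handle from the depth.

```bash
cat > fit.py <<'E'
from h import *
P=[];C=[]
for c in("scene","top"):
    p=vision.camera(c); v,u=np.mgrid[0:480,0:640]; z=p["z_map"]
    o,_=ray(p,(0,0)); R=cv2.Rodrigues(np.array(p["rvec"],float))[0]
    d=np.stack([u,v,np.ones_like(u)],-1)@np.linalg.inv(p["K"]).T@R
    w=o+d*z[...,None]; m=(z>0)&(np.abs(w[...,0]-.53)<.12)&(np.abs(w[...,1]+.03)<.1)&(w[...,2]>.03)&(w[...,2]<.25)
    P.append(w[m]);C.append(p["image"][m].astype(int))
S,T=P
# front face plane from scene by RANSAC, vertical
rng=np.random.default_rng(0)
# only vertical planes
best=(0,)
for _ in range(3000):
    a=S[rng.choice(len(S),2,False)]; d=a[1]-a[0]; n=np.array([d[1],-d[0]]); 
    if np.hypot(*n)<.03: continue
    n/=np.hypot(*n); n*=np.sign(n[0]); k=np.abs((S[:,:2]-a[0,:2])@n)<.002
    if k.sum()>best[0]: best=(k.sum(),k)
F=S[best[1]]; c=F[:,:2].mean(0); n=np.linalg.svd(F[:,:2]-c)[2][1]; n*=np.sign(n[0])
yaw=np.arctan2(n[1],n[0]); l=np.array([-n[1],n[0]])
print("face n",best[0],"yaw",yaw,"offset",c@n,"lateral",np.percentile((F[:,:2])@l,[1,50,99]),"z",np.percentile(F[:,2],[1,50,99]))
for nm,Q in(("scene",S),("top",T)):
    a=Q[:,:2]@n-c@n; H=Q[(a<-.02)&(a>-.1)&(Q[:,2]>.14)]
    a=H[:,:2]@n-c@n; b=H[:,:2]@l
    print(nm,len(H),"axial",a.min(),a.max(),"lat",np.percentile(b,[2,50,98]),"z",np.percentile(H[:,2],[2,50,98]), "slope",np.polyfit(a,b,1))
a=T[:,:2]@n-c@n; D=T[(T[:,2]>.15)&(a>-.015)]; 
print("top drum axial",np.percentile(D[:,:2]@n-c@n,[2,98]),"lat",np.percentile(D[:,:2]@l,[1,99]),"zmax",D[:,2].max(), "lat at top", np.median((D[:,:2]@l)[D[:,2]>.196]))
E
python3 fit.py
```

```text
face n 1355 yaw -0.28860243741407116 offset 0.5307038196341766 lateral [0.04964816 0.11265005 0.1798774 ] z [0.06597971 0.13261546 0.1981416 ]
scene 243 axial -0.09574979285400742 -0.020512288029114867 lat [0.12942944 0.14048433 0.14738516] z [0.16863547 0.1810959  0.18591133] slope [0.03312488 0.14185419]
top 440 axial -0.0918616918810814 -0.02043168344651103 lat [0.12671024 0.1351909  0.14575019] z [0.17375145 0.18120934 0.18655313] slope [0.00392015 0.13571474]
top drum axial [-0.00881318  0.09080352] lat [0.0492684  0.17379536] zmax 0.20489036847282627 lat at top 0.11313880005682657
```

```bash
python3 -m creep '[[[0,0,-10],[0,0,0.15]]]' 85; python3 -c "
from h import *
o=bot.get_obs();print(o['joint_pos'],o['tool_rot'])"; python3 -m creep '[[[0,0,-10],[0,0,-0.15]],[[0,0,0],[0,0,0]]]'
```

```text
clock: 0.92
eef_pos: [0.1537, -0.4752, 0.2407]
tool_rot: [0.997, 0.079, -0.0, -0.001]
ft_force: [-0.1, 0.6, -0.5]
grip_width: 0.085
grasp_force: 0.0
[-1.25800913e+00  2.37132683e-01  2.49432283e-02  1.36049518e+00
 -2.17726521e-06  1.72495422e+00] [ 9.96855797e-01  7.92314848e-02 -2.19495505e-04 -9.18284239e-04]
clock: 1.18
eef_pos: [0.154, -0.4763, 0.252]
tool_rot: [0.988, 0.155, 0.0, 0.001]
ft_force: [-0.7, -0.3, -0.1]
grip_width: 0.0852
grasp_force: 0.0
```

```bash
python3 -m creep '[[[46.5,-34.7,0],[0,0,0]],[[46.5,-34.7,0],[0,0,0]],[[46.5,-34.7,0],[0,0,0]],[[46.5,-34.7,0],[0,0,0]],[[46.5,-34.7,0],[0,0,0]],[[46.5,-34.7,0],[0,0,0]],[[46.5,-34.7,0],[0,0,0]],[[46.5,-34.7,0],[0,0,0]],[[46.5,-34.7,0],[0,0,0]],[[46.5,-34.7,0],[0,0,0]]]'
python3 -m creep '[[[0,0,0],[0,0,-0.18]],[[0,0,0],[0,0,-0.18]],[[0,0,0],[0,0,-0.18]],[[0,0,0],[0,0,-0.18]],[[0,0,0],[0,0,-0.18]],[[0,0,0],[0,0,-0.18]],[[0,0,0],[0,0,-0.18]],[[0,0,0],[0,0,-0.18]],[[0,0,0],[0,0,-0.18]],[[0,0,0],[0,0,-0.18]],[[0,0,0],[0,0,-0.18]],[[0,0,0],[0,0,-0.18]]]'
python3 -m creep '[[[0,0,0],[0,0,-0.18]],[[0,0,0],[0,0,-0.18]],[[0,0,0],[0,0,0]],[[0,0,0],[0,0,0]]]'
python3 - <<'E'
from h import *
from scipy.spatial.transform import Rotation as Ro
o=bot.get_obs();print(o['joint_pos']);R=Ro.from_quat(o['tool_rot']).as_matrix();print(R.round(3),o['eef_pos'])
p=vision.camera("wrist");cv2.imwrite("pics/w1.png",p["image"]);T=p["tool_from_camera"]
for q in("handle_grip","stand_hub"):
    for r in vision.place_of(p,q)[:2]:
        u,v=r["position"]; z=p["z_map"][int(v),int(u)]; c=np.linalg.inv(p["K"])@[u,v,1]*z
        print(q,r,(R@(T@[*c,1])[:3]+o['eef_pos']).round(3))
# handle cloud
v,u=np.mgrid[0:480,0:640];z=p["z_map"];c=np.stack([u,v,np.ones_like(u)],-1)@np.linalg.inv(p["K"]).T*z[...,None]
w=(c@T[:3,:3].T+T[:3,3])@R.T+o['eef_pos']
n=np.array([.9586,-.2846]);l=np.array([.2846,.9586]);a=w[...,:2]@n;b=w[...,:2]@l
m=(z>0)&(a>.44)&(a<.505)&(w[...,2]>.14)&(w[...,2]<.2);print(m.sum(),np.percentile(b[m],[2,50,98]),np.percentile(w[...,2][m],[2,50,98]),np.polyfit(a[m],b[m],1),a[m].min())
E
```

```text
clock: 2.42
eef_pos: [0.4903, -0.0007, 0.2509]
tool_rot: [0.988, 0.155, -0.0, 0.0]
ft_force: [1.5, -0.5, 0.2]
grip_width: 0.0851
grasp_force: 0.0
clock: 3.92
eef_pos: [0.4892, -0.0025, 0.2507]
tool_rot: [0.327, 0.945, -0.0, -0.0]
ft_force: [-0.4, 0.7, -0.3]
grip_width: 0.0851
grasp_force: 0.0
clock: 4.42
eef_pos: [0.4894, -0.0025, 0.251]
tool_rot: [0.156, 0.988, -0.0, -0.0]
ft_force: [0.2, -0.0, 1.0]
grip_width: 0.0849
grasp_force: 0.0
[-5.11432282e-03  2.12136150e-01  1.96837503e-02  1.37876657e+00
  9.92756050e-06  3.07242045e-01]
[[-0.952  0.307 -0.   ]
 [ 0.307  0.952  0.   ]
 [ 0.    -0.    -1.   ]] [ 0.48939025 -0.00249991  0.25103248]
handle_grip {'position': [318.8, 251.6], 'score': 0.84} [0.488 0.    0.185]
stand_hub {'position': [294.7, 308.8], 'score': 0.71} [ 0.538 -0.034  0.143]
3245 [0.12961606 0.13901177 0.14842917] [0.17479171 0.18291922 0.18536705] [0.00062927 0.13872441] 0.4403210378788339
```

View pics/w1.png

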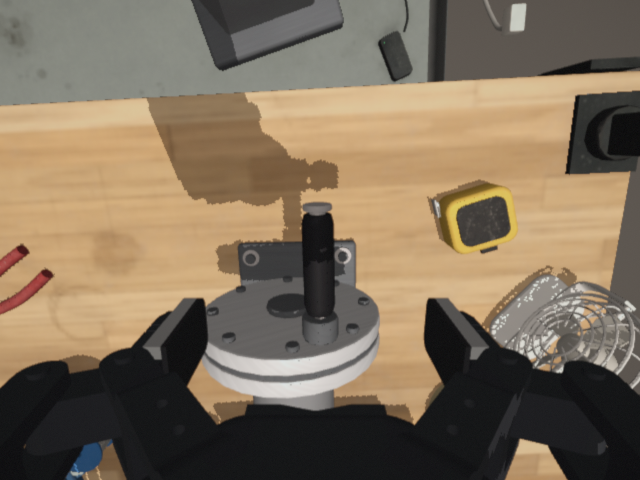

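The wrist view shows the handle at about (318,255), midway between the open fingers. Now descend and close.

```bash
python3 -m creep '[[[0,2,24],[0,0,-0.023]],[[0,0,24],[0,0,0]],[[0,0,24],[0,0,0]],[[0,0,24],[0,0,0]],[[0,0,0],[0,0,0]],[[0,0,0],[0,0,0]]]'
python3 -m creep '[[[0,0,0],[0,0,0]],[[0,0,0],[0,0,0]],[[0,0,0],[0,0,0]],[[0,0,0],[0,0,0]],[[0,0,0],[0,0,0]],[[0,0,0],[0,0,0]]]' 0
python3 -m creep '[[[0,0,0],[0,0,0]],[[0,0,0],[0,0,0]],[[0,0,0],[0,0,0]],[[0,0,0],[0,0,0]],[[0,0,0],[0,0,0]],[[0,0,0],[0,0,0]]]'
```

```text
clock: 5.32
eef_pos: [0.4907, -0.0006, 0.1562]
tool_rot: [0.143, 0.99, 0.0, 0.001]
ft_force: [-0.7, -0.4, 1.0]
grip_width: 0.0854
grasp_force: 0.0
clock: 6.08
eef_pos: [0.4902, -0.0007, 0.1556]
tool_rot: [0.142, 0.99, -0.0, 0.0]
ft_force: [-0.7, -0.5, 3.2]
grip_width: 0.0183
grasp_force: 58.5
clock: 6.82
eef_pos: [0.4902, -0.0006, 0.1554]
tool_rot: [0.142, 0.99, 0.0, 0.0]
ft_force: [-0.5, -1.1, 3.7]
grip_width: 0.0183
grasp_force: 58.7
```

```bash
python3 -c "
import numpy as np
t=np.radians(-29+7.5*np.arange(49));
y=np.diff(-50*np.sin(t))/2;z=np.diff(-50*np.cos(t))/2
for i in range(0,48,2):print(i//2,*['%.2f,%.2f'%(y[j],z[j]) for j in(i,i+1)])"
```

```text
0 -2.96,-1.39 -3.11,-1.00
1 -3.22,-0.58 -3.27,-0.16
2 -3.26,0.27 -3.20,0.69
3 -3.08,1.11 -2.91,1.50
4 -2.69,1.86 -2.42,2.20
5 -2.11,2.50 -1.77,2.75
6 -1.39,2.96 -1.00,3.11
7 -0.58,3.22 -0.16,3.27
8 0.27,3.26 0.69,3.20
9 1.11,3.08 1.50,2.91
10 1.86,2.69 2.20,2.42
11 2.50,2.11 2.75,1.77
12 2.96,1.39 3.11,1.00
13 3.22,0.58 3.27,0.16
14 3.26,-0.27 3.20,-0.69
15 3.08,-1.11 2.91,-1.50
16 2.69,-1.86 2.42,-2.20
17 2.11,-2.50 1.77,-2.75
18 1.39,-2.96 1.00,-3.11
19 0.58,-3.22 0.16,-3.27
20 -0.27,-3.26 -0.69,-3.20
21 -1.11,-3.08 -1.50,-2.91
22 -1.86,-2.69 -2.20,-2.42
23 -2.50,-2.11 -2.75,-1.77
```

```bash
( python3 -m creep '[[[0,-2.96,-1.39],[0,0,0]],[[0,-2.96,-1.39],[0,0,0]],[[0,-3.11,-1.0],[0,0,0]],[[0,-3.11,-1.0],[0,0,0]]]'
python3 -m creep '[[[0,-3.22,-0.58],[0,0,0]],[[0,-3.22,-0.58],[0,0,0]],[[0,-3.27,-0.16],[0,0,0]],[[0,-3.27,-0.16],[0,0,0]]]'
python3 -m creep '[[[0,-3.26,0.27],[0,0,0]],[[0,-3.26,0.27],[0,0,0]],[[0,-3.2,0.69],[0,0,0]],[[0,-3.2,0.69],[0,0,0]]]'
python3 -m creep '[[[0,-3.08,1.11],[0,0,0]],[[0,-3.08,1.11],[0,0,0]],[[0,-2.91,1.5],[0,0,0]],[[0,-2.91,1.5],[0,0,0]]]' ) | tee -a log.txt | grep -E 'eef|ft_f|grasp'
```

```text
eef_pos: [0.4873, -0.0106, 0.1598]
ft_force: [2.0, 4.6, -0.6]
grasp_force: 58.9
eef_pos: [0.4832, -0.0244, 0.1617]
ft_force: [1.2, 4.0, 1.1]
grasp_force: 59.1
eef_pos: [0.4793, -0.0376, 0.1596]
ft_force: [1.2, 3.6, 1.8]
grasp_force: 59.2
eef_pos: [0.476, -0.049, 0.1543]
ft_force: [2.1, 0.6, 2.9]
grasp_force: 59.1
```

```bash
( python3 -m creep '[[[0,-2.69,1.86],[0,0,0]],[[0,-2.69,1.86],[0,0,0]],[[0,-2.42,2.2],[0,0,0]],[[0,-2.42,2.2],[0,0,0]]]'
python3 -m creep '[[[0,-2.11,2.5],[0,0,0]],[[0,-2.11,2.5],[0,0,0]],[[0,-1.77,2.75],[0,0,0]],[[0,-1.77,2.75],[0,0,0]]]'
python3 -m creep '[[[0,-1.39,2.96],[0,0,0]],[[0,-1.39,2.96],[0,0,0]],[[0,-1.0,3.11],[0,0,0]],[[0,-1.0,3.11],[0,0,0]]]'
python3 -m creep '[[[0,-0.58,3.22],[0,0,0]],[[0,-0.58,3.22],[0,0,0]],[[0,-0.16,3.27],[0,0,0]],[[0,-0.16,3.27],[0,0,0]]]'
python3 -m creep '[[[0,0.27,3.26],[0,0,0]],[[0,0.27,3.26],[0,0,0]],[[0,0.69,3.2],[0,0,0]],[[0,0.69,3.2],[0,0,0]]]'
python3 -m creep '[[[0,1.11,3.08],[0,0,0]],[[0,1.11,3.08],[0,0,0]],[[0,1.5,2.91],[0,0,0]],[[0,1.5,2.91],[0,0,0]]]'
python3 -m creep '[[[0,1.86,2.69],[0,0,0]],[[0,1.86,2.69],[0,0,0]],[[0,2.2,2.42],[0,0,0]],[[0,2.2,2.42],[0,0,0]]]'
) | tee -a log.txt | grep -E 'eef|ft_f|grasp'
```

```text
eef_pos: [0.4731, -0.0586, 0.1461]
ft_force: [1.9, 1.4, 1.4]
grasp_force: 59.1
eef_pos: [0.471, -0.0659, 0.1356]
ft_force: [2.4, -0.5, 0.8]
grasp_force: 59.1
eef_pos: [0.4697, -0.0704, 0.1234]
ft_force: [1.8, 0.1, 1.4]
grasp_force: 59.1
eef_pos: [0.4693, -0.0717, 0.1105]
ft_force: [2.4, 0.6, 2.1]
grasp_force: 59.1
eef_pos: [0.4699, -0.0698, 0.0976]
ft_force: [2.3, 1.7, 1.5]
grasp_force: 59.1
eef_pos: [0.4713, -0.0648, 0.0857]
ft_force: [0.5, 0.5, 3.3]
grasp_force: 59.3
eef_pos: [0.4736, -0.0571, 0.0756]
ft_force: [1.7, 1.7, 4.5]
grasp_force: 59.4
```

```bash
( python3 -m creep '[[[0,2.5,2.11],[0,0,0]],[[0,2.5,2.11],[0,0,0]],[[0,2.75,1.77],[0,0,0]],[[0,2.75,1.77],[0,0,0]]]'
python3 -m creep '[[[0,2.96,1.39],[0,0,0]],[[0,2.96,1.39],[0,0,0]],[[0,3.11,1.0],[0,0,0]],[[0,3.11,1.0],[0,0,0]]]'
python3 -m creep '[[[0,3.22,0.58],[0,0,0]],[[0,3.22,0.58],[0,0,0]],[[0,3.27,0.16],[0,0,0]],[[0,3.27,0.16],[0,0,0]]]'
python3 -m creep '[[[0,3.26,-0.27],[0,0,0]],[[0,3.26,-0.27],[0,0,0]],[[0,3.2,-0.69],[0,0,0]],[[0,3.2,-0.69],[0,0,0]]]'
python3 -m creep '[[[0,3.08,-1.11],[0,0,0]],[[0,3.08,-1.11],[0,0,0]],[[0,2.91,-1.5],[0,0,0]],[[0,2.91,-1.5],[0,0,0]]]'
python3 -m creep '[[[0,2.69,-1.86],[0,0,0]],[[0,2.69,-1.86],[0,0,0]],[[0,2.42,-2.2],[0,0,0]],[[0,2.42,-2.2],[0,0,0]]]'
) | tee -a log.txt | grep -E 'eef|ft_f|grasp'
```

```text
eef_pos: [0.4765, -0.0472, 0.0679]
ft_force: [0.5, -0.1, 6.3]
grasp_force: 59.6
eef_pos: [0.4797, -0.0362, 0.0632]
ft_force: [0.4, -2.1, 7.9]
grasp_force: 59.7
eef_pos: [0.4832, -0.0246, 0.0615]
ft_force: [0.4, -5.9, 6.1]
grasp_force: 59.6
eef_pos: [0.4866, -0.0129, 0.063]
ft_force: [1.0, -6.6, 1.2]
grasp_force: 59.2
eef_pos: [0.4899, -0.0015, 0.0675]
ft_force: [3.1, -6.8, -2.9]
grasp_force: 58.8
eef_pos: [0.4929, 0.0087, 0.0752]
ft_force: [4.8, -5.5, -4.9]
grasp_force: 58.6
```

```bash
( python3 -m creep '[[[0,2.11,-2.5],[0,0,0]],[[0,2.11,-2.5],[0,0,0]],[[0,1.77,-2.75],[0,0,0]],[[0,1.77,-2.75],[0,0,0]]]'
python3 -m creep '[[[0,1.39,-2.96],[0,0,0]],[[0,1.39,-2.96],[0,0,0]],[[0,1.0,-3.11],[0,0,0]],[[0,1.0,-3.11],[0,0,0]]]'
python3 -m creep '[[[0,0.58,-3.22],[0,0,0]],[[0,0.58,-3.22],[0,0,0]],[[0,0.16,-3.27],[0,0,0]],[[0,0.16,-3.27],[0,0,0]]]'
python3 -m creep '[[[0,-0.27,-3.26],[0,0,0]],[[0,-0.27,-3.26],[0,0,0]],[[0,-0.69,-3.2],[0,0,0]],[[0,-0.69,-3.2],[0,0,0]]]'
python3 -m creep '[[[0,-1.11,-3.08],[0,0,0]],[[0,-1.11,-3.08],[0,0,0]],[[0,-1.5,-2.91],[0,0,0]],[[0,-1.5,-2.91],[0,0,0]]]'
python3 -m creep '[[[0,-1.86,-2.69],[0,0,0]],[[0,-1.86,-2.69],[0,0,0]],[[0,-2.2,-2.42],[0,0,0]],[[0,-2.2,-2.42],[0,0,0]]]'
python3 -m creep '[[[0,-2.5,-2.11],[0,0,0]],[[0,-2.5,-2.11],[0,0,0]],[[0,-2.75,-1.77],[0,0,0]],[[0,-2.75,-1.77],[0,0,0]]]'
) | tee -a log.txt | grep -E 'eef|ft_f|grasp'
cat > ana.py <<'E'
import re,numpy as np,sys
s=open(sys.argv[1]).read(); g=lambda k:np.array([[float(x) for x in m.split(',')] for m in re.findall(k+r': \[(.*?)\]',s)])
E,F=g('eef_pos'),g('ft_force'); l=np.array([.2846,.9586]); y=E[:,:2]@l; z=E[:,2]; fy=F[:,:2]@l; fz=F[:,2]
A=np.c_[2*y,2*z,np.ones(len(y))]; c=np.linalg.lstsq(A,y*y+z*z,rcond=None)[0]; r=np.sqrt(c[2]+c[0]**2+c[1]**2)
th=np.unwrap(np.arctan2(-(y-c[0]),z-c[1])); s=1 if th[-1]>th[0] else -1
ft=-(-np.cos(th)*fy-np.sin(th)*fz)   # push of hand on handle along +theta
fr=-(-np.sin(th)*fy+np.cos(th)*fz)
print("centre",c[:2],"r",r); print(np.c_[np.degrees(th),ft,fr].round(1))
# hand torque: ft*.05 = drag*s + M*g-term ; weight at angle th+phi pulls down: ft = c0 - A sin(th+phi) ; + const world force offset (bias)
B=np.c_[np.ones(len(y)),np.sin(th),np.cos(th)]; x,res,_,_=np.linalg.lstsq(B,ft,rcond=None); sd=np.std(ft-B@x)
phi=np.arctan2(-x[2],-x[1]); print("c0",x[0],"A",np.hypot(*x[1:]),"phi deg",np.degrees(phi),"sd",sd,"err deg",np.degrees(sd*np.sqrt(2/len(y))/np.hypot(*x[1:])))
print("target theta deg (heavy down):",(180-np.degrees(phi))%360,"now",np.degrees(th[-1])%360)
E
python3 ana.py log.txt
```

```text
eef_pos: [0.4953, 0.0168, 0.0854]
ft_force: [4.8, -3.7, -8.3]
grasp_force: 58.7
eef_pos: [0.4968, 0.0221, 0.0975]
ft_force: [5.4, -1.1, -8.0]
grasp_force: 58.7
eef_pos: [0.4974, 0.0241, 0.1105]
ft_force: [6.3, 0.1, -7.3]
grasp_force: 58.8
eef_pos: [0.497, 0.0228, 0.1236]
ft_force: [6.3, 1.7, -6.9]
grasp_force: 58.9
eef_pos: [0.4957, 0.0183, 0.1358]
ft_force: [6.2, 2.7, -5.8]
grasp_force: 59.1
eef_pos: [0.4936, 0.0109, 0.1463]
ft_force: [4.8, 4.1, -4.1]
grasp_force: 59.3
eef_pos: [0.4907, 0.0011, 0.1545]
ft_force: [3.5, 5.5, -1.1]
grasp_force: 59.5
centre [0.11471685 0.11169388] r 0.0500018619084273
[[-1.600e+01  5.000e+00 -8.000e-01]
 [ 7.000e-01  4.200e+00 -1.100e+00]
 [ 1.670e+01  4.100e+00 -6.000e-01]
 [ 3.160e+01  2.500e+00 -1.900e+00]
 [ 4.650e+01  2.300e+00  4.000e-01]
 [ 6.140e+01  8.000e-01 -2.000e-01]
 [ 7.640e+01  1.500e+00  3.000e-01]
 [ 9.140e+01  2.100e+00  1.300e+00]
 [ 1.064e+02  8.000e-01  2.600e+00]
 [ 1.213e+02  2.500e+00  2.200e+00]
 [ 1.362e+02  1.600e+00  4.700e+00]
 [ 1.509e+02  3.000e+00  5.500e+00]
 [ 1.651e+02  3.900e+00  7.100e+00]
 [ 1.791e+02  5.600e+00  6.000e+00]
 [ 1.932e+02  5.600e+00  2.500e+00]
 [ 2.078e+02  6.300e+00  1.000e-01]
 [ 2.229e+02  6.200e+00 -9.000e-01]
 [ 2.382e+02  8.200e+00 -2.500e+00]
 [ 2.535e+02  7.500e+00 -2.700e+00]
 [ 2.686e+02  7.300e+00 -2.100e+00]
 [ 2.838e+02  7.500e+00 -1.700e+00]
 [ 2.988e+02  7.200e+00 -1.000e+00]
 [ 3.137e+02  6.600e+00 -1.000e+00]
 [ 3.287e+02  5.900e+00 -2.300e+00]]
c0 4.522692374522111 A 3.2002154885210228 phi deg 4.610708157644898 sd 0.49640979042830935 err deg 2.5656246813543775
target theta deg (heavy down): 175.3892918423551 now 328.7349027728548
```

The fit agrees with the given drag and slug pull (4.5 N and 3.2 N), with the heavy side down at a handle angle of about 175°. Going back the other way brings it there and checks the result.

```bash
( python3 -m creep '[[[0,2.75,1.77],[0,0,0]],[[0,2.75,1.77],[0,0,0]],[[0,2.5,2.11],[0,0,0]],[[0,2.5,2.11],[0,0,0]]]'
python3 -m creep '[[[0,2.2,2.42],[0,0,0]],[[0,2.2,2.42],[0,0,0]],[[0,1.86,2.69],[0,0,0]],[[0,1.86,2.69],[0,0,0]]]'
python3 -m creep '[[[0,1.5,2.91],[0,0,0]],[[0,1.5,2.91],[0,0,0]],[[0,1.11,3.08],[0,0,0]],[[0,1.11,3.08],[0,0,0]]]'
python3 -m creep '[[[0,0.69,3.2],[0,0,0]],[[0,0.69,3.2],[0,0,0]],[[0,0.27,3.26],[0,0,0]],[[0,0.27,3.26],[0,0,0]]]'
python3 -m creep '[[[0,-0.16,3.27],[0,0,0]],[[0,-0.16,3.27],[0,0,0]],[[0,-0.58,3.22],[0,0,0]],[[0,-0.58,3.22],[0,0,0]]]'
python3 -m creep '[[[0,-1.0,3.11],[0,0,0]],[[0,-1.0,3.11],[0,0,0]],[[0,-1.39,2.96],[0,0,0]],[[0,-1.39,2.96],[0,0,0]]]'
python3 -m creep '[[[0,-1.77,2.75],[0,0,0]],[[0,-1.77,2.75],[0,0,0]],[[0,-2.11,2.5],[0,0,0]],[[0,-2.11,2.5],[0,0,0]]]'
python3 -m creep '[[[0,-2.42,2.2],[0,0,0]],[[0,-2.42,2.2],[0,0,0]],[[0,-2.69,1.86],[0,0,0]],[[0,-2.69,1.86],[0,0,0]]]'
python3 -m creep '[[[0,-2.91,1.5],[0,0,0]],[[0,-2.91,1.5],[0,0,0]],[[0,-3.08,1.11],[0,0,0]],[[0,-3.08,1.11],[0,0,0]]]'
python3 -m creep '[[[0,-3.2,0.69],[0,0,0]],[[0,-3.2,0.69],[0,0,0]],[[0,-3.26,0.27],[0,0,0]],[[0,-3.26,0.27],[0,0,0]]]'
) > log2.txt
python3 ana.py log2.txt
```

```text
centre [0.11457817 0.11169525] r 0.050106635400211444
[[ -44.2   -2.5   -2.6]
 [ -59.6   -2.6   -2.9]
 [ -74.5   -2.1   -3.3]
 [ -89.4   -1.2   -2.9]
 [-104.4   -0.8   -1.9]
 [-119.4   -1.1   -1.5]
 [-134.3   -1.4    0.6]
 [-149.1   -2.9    1.3]
 [-164.    -3.3    2.9]
 [-178.7   -4.4    2.5]]
c0 -5.30092289274742 A 4.213812275891868 phi deg 11.763193019956962 sd 0.3585299600742253 err deg 2.1801576492650967
target theta deg (heavy down): 168.23680698004304 now 181.26071111831135
```

```bash
cat > joint.py <<'E'
import re,numpy as np
l=np.array([.2846,.9586]);B=[];f=[]
for fn,s in(("log.txt",1),("log2.txt",-1)):
    t=open(fn).read(); g=lambda k:np.array([[float(x) for x in m.split(',')] for m in re.findall(k+r': \[(.*?)\]',t)])
    E,F=g('eef_pos'),g('ft_force'); th=np.arctan2(-(E[:,:2]@l-.1147),E[:,2]-.1117)
    f+=list(np.cos(th)*(F[:,:2]@l)+np.sin(th)*F[:,2]); B+=list(np.c_[s+0*th,np.sin(th),np.cos(th)])
B=np.array(B);f=np.array(f);x=np.linalg.lstsq(B,f,rcond=None)[0];print(x,np.hypot(*x[1:]),"target",180-np.degrees(np.arctan2(-x[2],-x[1])),np.std(f-B@x))
E
python3 joint.py; tail -6 log2.txt
```

```text
[ 4.51963213 -3.20988848 -0.32400562] 3.2261995741683624 target 174.23609629175093 0.48128308814910975
clock: 23.82
eef_pos: [0.4836, -0.0229, 0.0616]
tool_rot: [0.142, 0.99, 0.0, 0.0]
ft_force: [5.0, 3.0, 2.6]
grip_width: 0.0178
grasp_force: 60.1
```

```bash
python3 -m creep '[[[0,-3.05,-0.1],[0,0,0]],[[0,-3.05,-0.2],[0,0,0]],[[0,0,0],[0,0,0]],[[0,0,0],[0,0,0]],[[0,0,0],[0,0,0]],[[0,0,0],[0,0,0]],[[0,0,0],[0,0,0]],[[0,0,0],[0,0,0]]]'>log3.txt; cat log3.txt; python3 -c "
from h import *
o=bot.get_obs();l=np.array([.2846,.9586]);e=o['eef_pos'];print(np.degrees(np.arctan2(-(e[:2]@l-.1147),e[2]-.1117))%360,np.abs(o['joint_vel']).max())
p=vision.camera('scene');cv2.imwrite('pics/s2.png',cv2.resize(p['image'][150:420,130:450],(480,405)))"
```

```text
clock: 24.82
eef_pos: [0.4819, -0.0289, 0.0619]
tool_rot: [0.142, 0.99, -0.0, 0.0]
ft_force: [3.2, 2.0, 4.6]
grip_width: 0.0187
grasp_force: 60.1
173.93501604969327 0.0022618333222478495
```

View pics/s2.png

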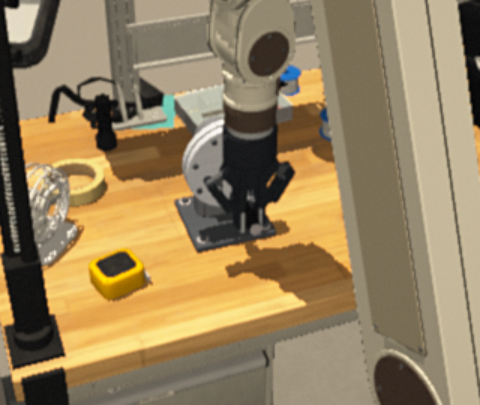

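The picture shows the gripper holding the handle low, at about (255,220), with the tape measure unmoved at (118,273). The rotor stands at 174° and is still, so I hand in.

```bash
python3 -c "
from h import *
print(workorder.job_done())"
```

```text
the job is handed in; nothing more can be done
None
```

The job is handed in, verdict not shown: by the force fit the heavy side points straight down (handle at 174°, estimated error about 3°, though the shorter return sweep alone gave 168°), and the gripper is holding the handle still at 60 N; the tape measure is unmoved, and the arm stayed clear of the pliers and solder spool.

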